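# Scoop wooden beads into the craft bowl and put the scoop away

### The arm

A 6-joint arm with a two-finger parallel gripper is mounted at the origin on the work surface. World frame = base frame: x ahead of the robot, y to its left, z up, the work surface at z = 0. Lengths are in m, angles in rad, forces in N, time in s.
With the tool pointing down it reaches from about 0.35 to 0.975 m from the base axis. Payload 4.9 kg.
Tool frame: the origin (TCP) lies at the very end of the fingers, on their centre line; the grasp point (between the pads) lies ctrl.hold_point_z behind it (ctrl.hold_point_z is the distance from the TCP to the grasp point, in m); z points along the fingers, y is the line along which they close (so a half turn about z gives the same grasp; the last joint's range is limited). The gripper opens to 85 mm and grips with 20 to 120 N. Pads are 22 mm wide; open, the fingers measure 114 mm over their backs; the gripper's body (76 mm by 85 mm) begins 54 mm behind the grasp point. The pads swing forward as they close: fully open they stand 13 mm farther back than shut.
Start: joints at [-1.254, 0.053, 1.613, -0, 1.476, -0.119], TCP at [0.264, -0.567, 0.231] pointing down, gripper open.
Joint ranges: [-3.01, 3.01], [-1.01, 2.22], [0.06, 2.58], [-1.02, 4.17], [0.09, 2.62], [-3.14, 3.14]. Speed limits (rad/s): [2.57, 2.57, 3.14, 3.14, 3.14, 3.14].

### API

Orientations are given as a rotation vector (axis times angle).
In Python, from station import ctrl gives the robot as it stands. The module is installed in compiled form; this text tells all that it offers.
- The arm moves only by the tool jog_arm, never from a script. Its argument "deltas" is a list of rows, each a list of 3 entries, a list of its own where there are three numbers: the closure, from -1 (fully open) to 1 (shut), then the shift along the world's x, y, z scaled (see below), then the turn, a rotation vector about the world's x, y, z scaled (see below). A call has 1 to 12 rows; each row is the pose to reach, as a shift and turn from the pose commanded when the call began, turning the shorter way round; what a row does not reach only later rows make up. The controller multiplies each number of a shift by 0.4 m and each number of a turn by 180 degrees. A row lasts 1/12 s, in which the tool goes at most 41.7 mm and 7.16 degrees, less where a joint would pass 70% of its speed; a pose out of reach is approached as far as the arm can. A call with a number of a shift or a turn outside -1 to 1 is refused whole. A call with a gripper value outside its range is refused whole. The fingers move at their own pace and stop on an object; "squeeze" is the grip in N (left out, the last holds). Time passes only in rows, so rows that repeat a pose let the fingers close. It gives the time, the measured TCP pose, the force, the opening and the grip force at its end, in the units of the state.
- ctrl.get_obs(): the state, without advancing time (a new reading comes with each control period).
- ctrl.get_image(name): name is "scene" or "top" or "wrist"; returns the picture (400x640x3 uint8, red, green, blue); there is no depth.
- ctrl.get_calibration(name): a dict with "K" (3x3 intrinsics, pixels), "extrinsics" (4x4, takes a point from world to camera coordinates). Camera axes: x right, y down, z forward; pixel columns grow to the right and rows downward; lengths in m; the calibration is good to about 2 mm. A picture is of the moment at which its call begins: read the wrist's pose just before it. get_calibration takes no time and is no camera call; for the wrist camera it gives the pose at the moment of the call.
- ctrl.finish_job(): hands the job in; it is judged then, once.
The state is a dict: "t": time; "q": joint angles; "dq": joint speeds; "effort": joint torques, N m; "tool_pos": TCP position; "tool_rot": TCP orientation; "contact_force": force on the tool from outside, world axes, zero at the start; "wrist_torque": the same for the moment, N m; "opening": finger opening in m; "grip_force": force on a finger pad.
Only numpy, scipy, OpenCV 4.12 (cv2) and the standard library are available. Lean on these libraries where they do the work, as an engineer would, in place of code of your own. Each camera call takes 0.05 s, during which the arm holds its last target. There are 200 camera calls.

### The job

With the metal scoop, move at least four of the six wooden beads from the wooden tray into the clay bowl; never touch the beads with the fingers, leave the bowl where it stands, and leave no bead in the scoop or on the table (beads not moved stay in the tray). Then put the scoop away: lower it flat, all the way down into the plywood nest whose pocket matches its shape, and only then let go. Leave the bottles, the jar and the brush mug alone.

Things in the scene. Friction and masses are not known exactly. Their poses are not given: they have to be found in the camera images.
- scoop: Loose aluminium scoop with an upright dark wooden handle, 0.16 kg, standing flat. Bucket 110 long (own x) x 86 wide (y; 52 at the back), open above and at its front, the -x end; floor 4 thick, thinning to a 2 mm lip; side walls 3 thick, rising from 9 high at the lip to 53 at the back; back wall 52 high at x = +55. Origin: centre of the bucket's underside; z up along the handle.
- scoop_grip (a point): Where to hold the scoop: in its handle, 40 mm behind the scoop's origin (own +x) and 115 mm above the underside. The handle is a bar 28 (x) x 22 (y) in section, from 54 to 146 mm above the underside: close the fingers along the scoop's y.
- scoop_lip (a point): Middle of the scoop's front lip, at its lower edge: 55 mm ahead of the scoop's origin (own -x).
- tray: Fixed wooden bead tray, 300 long (own x) x 108 wide (y) x 46 high (70 ahead of x = -20) outside, 288 x 96 inside, floor and walls 6 thick. Origin: centre of its underside. A 45 degree ramp fills its front (-x) end, nearer the robot, rising from the floor at x = -104. The beads start ahead of x = +10; behind them is room to lower the scoop, 5 mm clear of each side.
- bead0: One of six loose wooden balls, 30 mm diameter, 12 g, with a dark drilled hole. Origin: its centre.
- bead1: One of six loose wooden balls, 30 mm diameter, 12 g, with a dark drilled hole. Origin: its centre.
- bead2: One of six loose wooden balls, 30 mm diameter, 12 g, with a dark drilled hole. Origin: its centre.
- bead3: One of six loose wooden balls, 30 mm diameter, 12 g, with a dark drilled hole. Origin: its centre.
- bead4: One of six loose wooden balls, 30 mm diameter, 12 g, with a dark drilled hole. Origin: its centre.
- bead5: One of six loose wooden balls, 30 mm diameter, 12 g, with a dark drilled hole. Origin: its centre.
- bowl: Loose terracotta bowl, 144 mm across the rim (134 inside), 62 high, floor 6 thick, foot 90 across, 0.45 kg. Origin: centre of its underside.
- bowl_mid (a point): Point on the bowl's axis 30 mm above its underside, in the middle of the hollow.
- nest_rect: Fixed plywood block 142 (own x) x 118 (y) x 26 high with a rectangular pocket 118 (x) x 94 (y), 20 deep, its floor 6 mm above the block's underside: the scoop's nest. The scoop's length goes along the pocket's length, front end either way. Origin: centre of the block's underside.
- nest_round: Fixed plywood block of the same outside size with a round pocket 93 across, 20 deep, which does not fit the scoop (leave it empty). Origin: centre of its underside.
- glue: Bystander: white bottle with an orange cap, 56 across, 130 high. Origin: centre of its underside.
- paintjar: Bystander: clear jar with a white lid, 72 across, 65 high. Origin: centre of its underside.
- varnish: Bystander: white bottle with a grey cap, 52 across, 150 high. Origin: centre of its underside.
- brushmug: Bystander: white mug, 72 across and 90 high, with brushes standing to 165 mm. Origin: centre of its underside.
There are look-alikes about, which are no part of the job. What is shaped like the scoop but blue is not meant.

How it is judged:
By the outcome, as a careful person would: the job done as asked, in the order asked, and still so for the second after the job is handed in, with the robot touching nothing.
It also fails if it takes over 61 s, if anything falls off the work surface, if the arm or the gripper's body presses on something with over 40 N, if the wrist force passes 120 N, or if a joint passes its speed limit or range.

## Working session

There is one attempt and no reset: what is moved stays moved. The work goes in short steps, Python scripts to look and compute and a tool call to move; the robot and the scene stay as the last step left them, time stands still between calls to the robot, and variables do not carry over. Pictures are saved under pics/ and viewed, at most 10 in all, crops included, and the job is handed in when it is done.

Besides the shell and the picture viewer there is one more tool, called after "Emit:" in YAML: its name, and indented under it one key for each argument. jog_arm: Moves the arm, as the interface text tells. Its arguments: {"type":"object","properties":{"deltas":{"type":"array","items":{"type":"array"}},"squeeze":{"type":"number"}},"required":["deltas"]}

```bash
mkdir -p pics; cat > h.py <<'E'
import numpy as np, cv2
from station import ctrl
def snap(n,f=None):
    im=ctrl.get_image(n); bgr=cv2.cvtColor(im,cv2.COLOR_RGB2BGR)
    if f: cv2.imwrite('pics/'+f,bgr)
    return bgr
def ray(n,u,v,z,cal=None):
    c=cal or ctrl.get_calibration(n); K=np.array(c['K']);E=np.array(c['extrinsics'])
    R=E[:3,:3];o=-R.T@E[:3,3];d=R.T@np.linalg.inv(K)@np.array([u,v,1.])
    return o+d*(z-o[2])/d[2]
def proj(n,p):
    c=ctrl.get_calibration(n);K=np.array(c['K']);E=np.array(c['extrinsics'])
    q=K@(E[:3,:3]@np.array(p)+E[:3,3]);return q[:2]/q[2]
E
python3 - <<'E'
from h import *
a=snap('top','top0.png');b=snap('scene','scene0.png')
o=ctrl.get_obs();print(o['tool_pos'],o['tool_rot'],ctrl.hold_point_z,o['t'],o['opening'])
for n in('top','scene'):
    c=ctrl.get_calibration(n);print(np.round(c['K'],1).tolist(),np.round(c['extrinsics'],3).tolist())
E
```

```text
[ 0.26365322 -0.56604356  0.23020639] [-3.06553243e+00 -6.78696740e-01  2.84331050e-04] 0.0187 0.1 0.08572847899628427
[[439.6, 0.0, 324.0], [0.0, 439.6, 207.8], [0.0, 0.0, 1.0]] [[-0.026, -1.0, 0.01, 0.009], [-0.992, 0.025, -0.121, 0.54], [0.121, -0.013, -0.993, 1.278], [0.0, 0.0, 0.0, 1.0]]
[[431.4, 0.0, 325.1], [0.0, 431.4, 199.4], [0.0, 0.0, 1.0]] [[-0.105, 0.995, 0.001, 0.063], [0.719, 0.076, -0.691, -0.304], [-0.687, -0.072, -0.723, 1.742], [0.0, 0.0, 0.0, 1.0]]
```

View pics/top0.png

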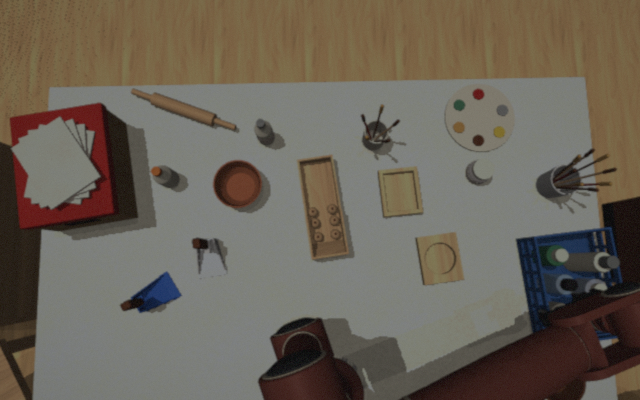

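View pics/scene0.png

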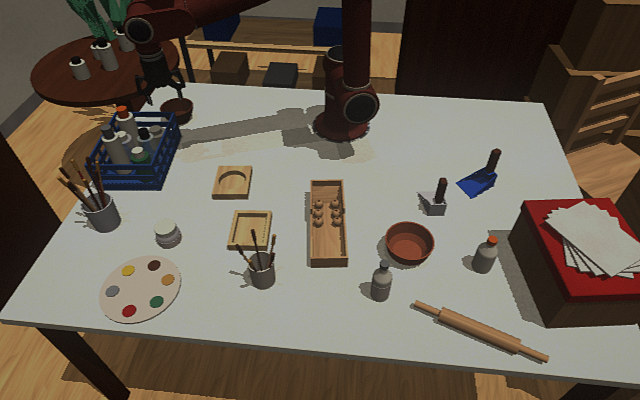

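Top view: the silver scoop is at (210,258), its handle at (202,243). A blue look-alike at (155,293) is not meant. The bowl is at (238,184) and the tray at (323,208), with beads at its near end. The rectangular pocket at (400,192) is the nest, not the round one at (440,258). I'll confirm this in an enlarged crop.

```bash
python3 - <<'E'
from h import *
a=cv2.imread('pics/top0.png')
c1=cv2.resize(a[225:290,180:240],None,fx=6,fy=6,interpolation=cv2.INTER_CUBIC) #360x390
c2=cv2.resize(a[150:290,290:470],None,fx=4,fy=4,interpolation=cv2.INTER_CUBIC) #720x560
cv2.imwrite('pics/c2.png',c2)
c3=np.hstack([c1,cv2.resize(cv2.imread('pics/scene0.png')[165:230,410:470],None,fx=6,fy=6,interpolation=cv2.INTER_CUBIC)])
cv2.imwrite('pics/c1.png',c3)
E
```

```text
(no output)
```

View pics/c1.png

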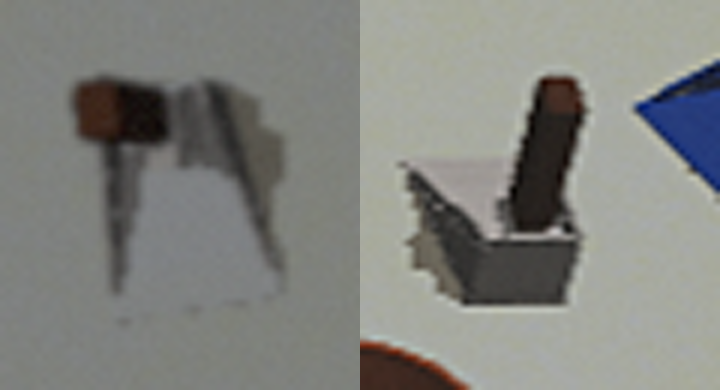

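View pics/c2.png

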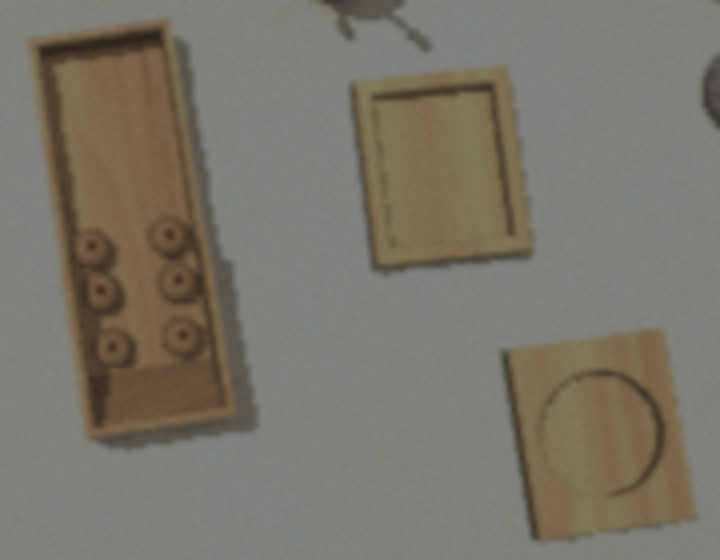

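```bash
cat > m.py <<'E'
from h import *
g=lambda U,V,z:ray('top',(U+.5)/4-.5+290,(V+.5)/4-.5+150,z)[:2]
s=lambda U,V,z:ray('top',(U+.5)/6-.5+180,(V+.5)/6-.5+225,z)[:2]
def rp(n,l):print(n,np.round(l,4).tolist())
T=[g(32,42,.046),g(168,20,.046),g(235,412,.07),g(90,438,.07)]
rp('tray',T);far=(T[0]+T[1])/2;near=(T[2]+T[3])/2
rp('mid,len,yaw',[*((far+near)/2),np.linalg.norm(far-near),np.arctan2(*(far-near)[::-1])])
N=[g(352,85,.026),g(505,68,.026),g(532,252,.026),g(378,270,.026)]
rp('nest',N);f=(N[0]+N[1])/2-(N[2]+N[3])/2
rp('nest',[*sum(N)/4,np.linalg.norm(f),np.arctan2(f[1],f[0])])
rp('beads',[g(*p,.021) for p in[(92,248),(102,293),(113,348),(170,237),(180,283),(184,337)]])
h=s(98,109,.146);l=(s(120,321,.002)+s(283,293,.002))/2
rp('lipc',[s(120,321,.002),s(283,293,.002)])
rp('handle,lip,yaw(+x back)',[*h,*l,np.linalg.norm(h-l),np.arctan2(*(h-l)[::-1])])
# bowl
a=cv2.imread('pics/top0.png');hsv=cv2.cvtColor(a,cv2.COLOR_BGR2HSV)
m=cv2.inRange(hsv,(0,90,40),(14,255,255));m[:,:205]=0;m[:,275:]=0;m[:150]=0;m[215:]=0
c=max(cv2.findContours(m,0,2)[0],key=cv2.contourArea);e=cv2.fitEllipse(c);print(e)
rp('bowl',[*ray('top',*e[0],.055)[:2]])
# scene handle: top in crop
u,v=(560-360+.5)/6-.5+410,(95+.5)/6-.5+165
rp('scene handle',ray('scene',u,v,.146))
print(ctrl.get_obs()['t'])
E
python3 m.py
```

```text
tray [[0.6842, 0.0704], [0.6986, -0.0317], [0.405, -0.0707], [0.3892, 0.0334]]
mid,len,yaw [0.5442, 0.0004, 0.2968, 0.1285]
nest [[0.6499, -0.1704], [0.6603, -0.2872], [0.5193, -0.3002], [0.5087, -0.1841]]
nest [0.5845, -0.2355, 0.1417, 0.0946]
beads [[0.5311, 0.0295], [0.497, 0.0228], [0.4557, 0.0155], [0.538, -0.0293], [0.5031, -0.0358], [0.4625, -0.0377]]
lipc [[0.3421, 0.3715], [0.3538, 0.2906]]
handle,lip,yaw(+x back) [0.4405, 0.3432, 0.3479, 0.3311, 0.0934, 0.1308]
((237.24664306640625, 183.6728057861328), (46.467559814453125, 47.53324508666992), 69.25270080566406)
bowl [0.6155, 0.2489]
scene handle [0.4461, 0.3424, 0.146]
0.1
```

The crops confirm it: the left panel shows the bare silver scoop with its dark handle, front facing the robot. The nest at crop (442,168) has the rectangular pocket. Next I move towards the scoop.

Emit:
jog_arm:
  deltas:
    - [-1,[0.465,0.99,0.1],[0,0,-0.095]]
    - [-1,[0.465,0.99,0.1],[0,0,-0.095]]
    - [-1,[0.465,0.99,0.1],[0,0,-0.095]]
    - [-1,[0.465,0.99,0.1],[0,0,-0.095]]
    - [-1,[0.465,0.99,0.1],[0,0,-0.095]]
    - [-1,[0.465,0.99,0.1],[0,0,-0.095]]
    - [-1,[0.465,0.99,0.1],[0,0,-0.095]]
    - [-1,[0.465,0.99,0.1],[0,0,-0.095]]
    - [-1,[0.465,0.99,0.1],[0,0,-0.095]]
    - [-1,[0.465,0.99,0.1],[0,0,-0.095]]
    - [-1,[0.465,0.99,0.1],[0,0,-0.095]]
    - [-1,[0.465,0.99,0.1],[0,0,-0.095]]

```text
t: 1.1
tool_pos: [0.4511, -0.167, 0.2716]
tool_rot: [-3.133, -0.225, -0.002]
contact_force: [0.4, -0.6, -0.9]
opening: 0.0851
grip_force: 0.0
```

Emit:
jog_arm:
  deltas:
    - [-1,[-0.02,0.98,0],[0,0,0]]
    - [-1,[-0.02,0.98,0],[0,0,0]]
    - [-1,[-0.02,0.98,0],[0,0,0]]
    - [-1,[-0.02,0.98,0],[0,0,0]]
    - [-1,[-0.02,0.98,0],[0,0,0]]
    - [-1,[-0.02,0.98,0],[0,0,0]]
    - [-1,[-0.02,0.98,0],[0,0,0]]
    - [-1,[-0.02,0.98,0],[0,0,0]]
    - [-1,[-0.02,0.98,0],[0,0,0]]
    - [-1,[-0.02,0.98,0],[0,0,0]]

```text
t: 1.93
tool_pos: [0.4411, 0.2246, 0.2707]
tool_rot: [-3.133, -0.221, 0.001]
contact_force: [-0.8, 0.6, -0.6]
opening: 0.0852
grip_force: 0.0
```

```bash
python3 - <<'E'
from h import *
o=ctrl.get_obs();print(o['tool_pos'],o['tool_rot'],np.round(o['q'],2))
a=snap('wrist','w1.png')
c=ctrl.get_calibration('wrist');E=np.array(c['extrinsics']);print(np.round(c['K'],0).tolist(),np.round(-E[:3,:3].T@E[:3,3],3))
print(proj('wrist',[.443,.343,.146]),proj('wrist',[.5442,.0004,0]))
E
```

```text
[0.44109288 0.22457613 0.27069645] [-3.13286670e+00 -2.20575928e-01  1.41392979e-03] [ 0.32 -0.29  1.86  0.    1.57  1.75]
[[350.0, 0.0, 321.0], [0.0, 350.0, 201.0], [0.0, 0.0, 1.0]] [0.51  0.234 0.414]
[170.48190219 169.41350902] [529.9068411   99.95019189]
```

View pics/w1.png

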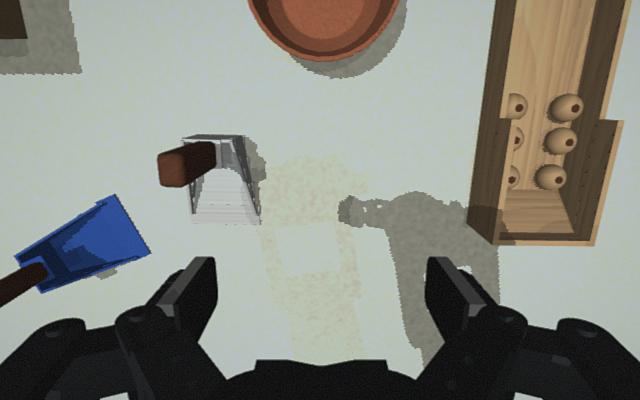

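The wrist view shows the handle top at (172,169), within 2 px of the top-view estimate, and the lip corners at (190,222) and (260,224). The tray's near end is at (497,245) to (595,245).

```bash
python3 - <<'E'
from h import *
r=lambda u,v,z:np.round(ray('wrist',u,v,z)[:2],4)
h=r(172.5,169,.146);l1=r(190.5,223,.001);l2=r(260,224,.001);print(h,l1,l2)
l=(l1+l2)/2;d=h-l;print(np.linalg.norm(d),np.arctan2(d[1],d[0]),np.arctan2(*( [1,-1]*(l1-l2))[[0,1]]) , np.linalg.norm(l1-l2))
print('tray',r(497,245,.07),r(595,245,.07))
o=ctrl.get_obs();print(o['t'])
E
```

```text
[0.4435 0.3415] [0.3417 0.3757] [0.3527 0.2896]
0.09670580385892048 0.09164289488861087 -3.0145226042682864 0.08679982718876803
tray [0.391  0.0297] [ 0.4056 -0.0726]
1.9833
```

Emit:
jog_arm:
  deltas:
    - [-1,[0.006,0.1,0],[0,0,-0.003]]
    - [-1,[0.006,0.2,0],[0,0,-0.003]]
    - [-1,[0.006,0.2935,0],[0,0,-0.003]]
    - [-1,[0.006,0.2935,-0.05],[0,0,-0.003]]
    - [-1,[0.006,0.2935,-0.12],[0,0,-0.003]]
    - [-1,[0.006,0.2935,-0.2],[0,0,-0.003]]
    - [-1,[0.006,0.2935,-0.28],[0,0,-0.003]]
    - [-1,[0.006,0.2935,-0.35],[0,0,-0.003]]
    - [-1,[0.006,0.2935,-0.4],[0,0,-0.003]]
    - [-1,[0.006,0.2935,-0.425],[0,0,-0.003]]
    - [-1,[0.006,0.2935,-0.436],[0,0,-0.003]]
    - [-1,[0.006,0.2935,-0.436],[0,0,-0.003]]
  squeeze: 60

```text
t: 2.98
tool_pos: [0.4443, 0.338, 0.0962]
tool_rot: [3.134, 0.199, -0.002]
contact_force: [0.4, -0.5, 1.1]
opening: 0.085
grip_force: 0.0
```

Emit:
jog_arm:
  deltas:
    - [0.4,[0,0,0],[0,0,0]]
    - [1,[0,0,0],[0,0,0]]
    - [1,[0,0,0],[0,0,0]]
    - [1,[0,0,0],[0,0,0]]
    - [1,[0,0,0],[0,0,0]]
    - [1,[0,0,0],[0,0,0]]
    - [1,[0,0,0],[0,0,0]]
    - [1,[0,0,0],[0,0,0]]
  squeeze: 60

```text
t: 3.65
tool_pos: [0.4443, 0.3389, 0.0971]
tool_rot: [-3.135, -0.201, -0.001]
contact_force: [-0.8, 0.5, 0.5]
opening: 0.0216
grip_force: 61.8
```

Emit:
jog_arm:
  deltas:
    - [1,[0,0,0.08],[0,0,0]]
    - [1,[0,0,0.17],[0,0,0]]
    - [1,[0,0,0.26],[0,0,0]]
    - [1,[0.05,-0.08,0.33],[0,0,0]]
    - [1,[0.11,-0.16,0.35],[0,0,0]]
    - [1,[0.17,-0.25,0.35],[0,0,0]]
    - [1,[0.23,-0.34,0.35],[0,0,0]]
    - [1,[0.29,-0.43,0.35],[0,0,0]]
    - [1,[0.35,-0.52,0.35],[0,0,0]]
    - [1,[0.41,-0.61,0.35],[0,0,0]]
    - [1,[0.47,-0.7,0.35],[0,0,0]]
    - [1,[0.52,-0.77,0.35],[0,0,0]]

```text
t: 4.65
tool_pos: [0.649, 0.0339, 0.2361]
tool_rot: [-3.135, -0.2, 0.002]
contact_force: [1.0, 1.2, -1.4]
opening: 0.0211
grip_force: 61.6
```

Emit:
jog_arm:
  deltas:
    - [1,[0.025,-0.0425,0],[0,0,0]]
    - [1,[0.025,-0.0425,0],[0,0,0]]
    - [1,[0.025,-0.0425,0],[0,0,0]]
    - [1,[0.025,-0.0425,0],[0,0,0]]

```text
t: 4.98
tool_pos: [0.658, 0.0197, 0.2362]
tool_rot: [-3.134, -0.201, 0.002]
contact_force: [-0.3, 0.1, -2.0]
opening: 0.0213
grip_force: 61.4
```

```bash
python3 - <<'E'
from h import *
o=ctrl.get_obs();print(o['t'],o['tool_pos'],o['tool_rot'],o['opening'],np.round(o['q'],2))
snap('wrist','w2.png')
p=np.array(o['tool_pos']);u=np.array([.9918,.1281,0]);v=np.array([-.1281,.9918,0])
print('exp lip',[proj('wrist',p-[0,0,.0967]-.095*u+s*.043*v).round(0) for s in(1,-1)])
E
```

```text
4.9833 [0.65801904 0.01971386 0.23620006] [-3.13427959e+00 -2.01443811e-01  2.36139949e-03] 0.021267412481260267 [-0.08  0.13  1.52  0.    1.49  1.36]
exp lip [array([266., 318.]), array([375., 318.])]
```

View pics/w2.png

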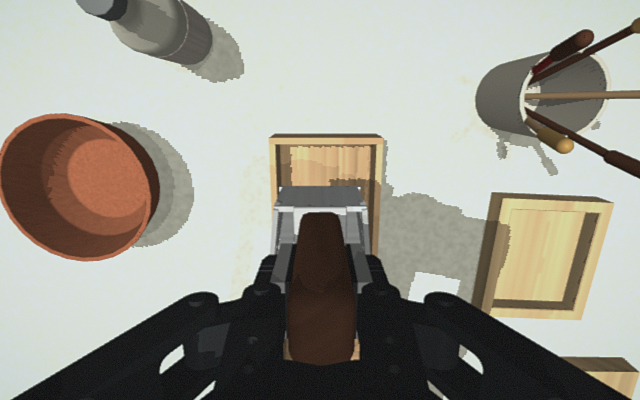

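Wrist view: the scoop hangs centred at column 320. The tray's far corners are at (269,135) and (384,135). The nest's outer corners are at (491,193), (613,200) and (581,320).

```bash
python3 - <<'E'
from h import *
o=ctrl.get_obs();p=np.array(o['tool_pos'])
r=lambda u,v,z:np.round(ray('wrist',u,v,z)[:2],4)
print(p,'tray far',r(269,135,.046),r(384,135,.046))
print('nest',r(491,193,.026),r(613,200,.026),r(581,320,.026),(r(491,193,.026)+r(581,320,.026))/2)
print('scoop back bottom mid',r(279,186,p[2]-.0967),r(361,186,p[2]-.0967),'top',r(275,206,p[2]-.0967+.052),r(367,207,p[2]-.0967+.052))
E
```

```text
[0.65795004 0.02014255 0.2364952 ] tray far [0.6902 0.0729] [ 0.704  -0.0344]
nest [ 0.6581 -0.1594] [ 0.667  -0.2881] [ 0.5228 -0.3026] [ 0.59045 -0.231  ]
scoop back bottom mid [0.6662 0.0502] [ 0.6736 -0.0071] top [0.6676 0.0465] [ 0.6737 -0.0048]
```

Emit:
jog_arm:
  deltas:
    - [1,[0.0075,-0.0137,-0.03],[0,0,0]]
    - [1,[0.0075,-0.0137,-0.08],[0,0,0]]
    - [1,[0.0075,-0.0137,-0.13],[0,0,0]]
    - [1,[0.0075,-0.0137,-0.17],[0,0,0]]
    - [1,[0.0075,-0.0137,-0.19],[0,0,0]]
    - [1,[0.0075,-0.0137,-0.19],[0,0,0]]
    - [1,[0.0075,-0.0137,-0.19],[0,0,0]]

```text
t: 5.62
tool_pos: [0.6613, 0.014, 0.1605]
tool_rot: [-3.135, -0.202, 0.001]
contact_force: [-0.3, -0.5, -0.9]
opening: 0.0213
grip_force: 61.5
```

```bash
cat > tr.py <<'E'
from h import *
o=ctrl.get_obs();p=np.array(o['tool_pos']);q=p[:2]-[.546,-.0005]
print(round(o['t'],2),p.round(4),'along',round(q@[.9916,.1296],4),'lat',round(q@[-.1296,.9916],4),'under',round(p[2]-.0967,4),'rot',np.round(o['tool_rot'],4),np.round(o['contact_force'],1))
E
python3 tr.py
```

```text
5.62 [0.6613 0.014  0.1605] along 0.1162 lat -0.0006 under 0.0638 rot [-3.135e+00 -2.022e-01  1.300e-03] [-0.3 -0.5 -0.9]
```

Emit:
jog_arm:
  deltas:
    - [1,[0,0,-0.03],[0,0,0]]
    - [1,[0,0,-0.07],[0,0,0]]
    - [1,[0,0,-0.105],[0,0,0]]
    - [1,[0,0,-0.125],[0,0,0]]
    - [1,[0,0,-0.135],[0,0,0]]
    - [1,[0,0,-0.14],[0,0,0]]
    - [1,[0,0,-0.14],[0,0,0]]

```text
t: 6.2
tool_pos: [0.6617, 0.0134, 0.1047]
tool_rot: [-3.135, -0.201, 0.0]
contact_force: [0.4, -0.5, -1.9]
opening: 0.0212
grip_force: 61.6
```

```bash
python3 tr.py; python3 - <<'E'
from h import *
a=snap('scene');b=snap('top')
A=cv2.resize(a[165:275,290:420],None,fx=4,fy=4,interpolation=cv2.INTER_CUBIC)[:440,:400]
B=cv2.resize(b[140:270,280:360],None,fx=4,fy=4,interpolation=cv2.INTER_CUBIC)[:440]
cv2.imwrite('pics/s3.png',np.hstack([A,B]))
E
```

```text
6.2 [0.6617 0.0134 0.1047] along 0.1165 lat -0.0012 under 0.008 rot [-3.1351e+00 -2.0080e-01  3.0000e-04] [ 0.4 -0.5 -1.9]
```

View pics/s3.png

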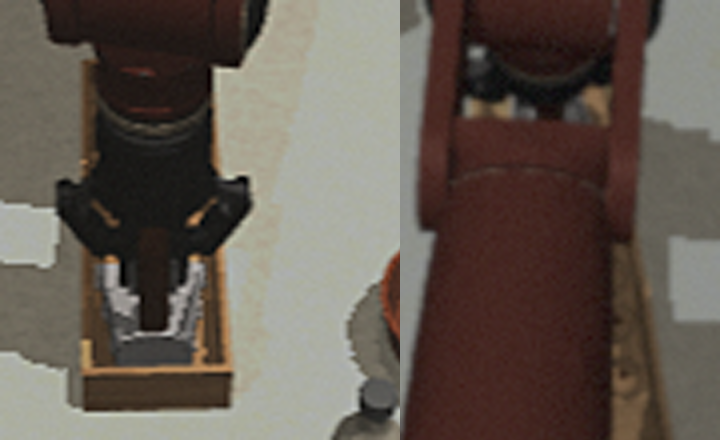

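The scene half of the crop shows the scoop down between the tray walls, with clear gaps either side. Now I sweep it towards the ramp.

Emit:
jog_arm:
  deltas:
    - [1,[-0.015,-0.002,-0.003],[0,0,0]]
    - [1,[-0.03,-0.004,-0.004],[0,0,0]]
    - [1,[-0.045,-0.006,-0.004],[0,0,0]]
    - [1,[-0.06,-0.008,-0.004],[0,0,0]]
    - [1,[-0.075,-0.01,-0.004],[0,0,0]]
    - [1,[-0.09,-0.0115,-0.004],[0,0,0]]
    - [1,[-0.105,-0.0135,-0.004],[0,0,0]]
    - [1,[-0.12,-0.0155,-0.004],[0,0,0]]
    - [1,[-0.135,-0.0175,-0.004],[0,0,0]]
    - [1,[-0.15,-0.0195,-0.004],[0,0,0]]
    - [1,[-0.165,-0.0215,-0.004],[0,0,0]]
    - [1,[-0.18,-0.0235,-0.004],[0,0,0]]

```text
t: 7.3
tool_pos: [0.589, 0.004, 0.1033]
tool_rot: [3.135, 0.201, -0.0]
contact_force: [0.4, -1.7, -1.8]
opening: 0.021
grip_force: 61.5
```

```bash
python3 tr.py
```

```text
7.3 [0.589  0.004  0.1033] along 0.0432 lat -0.0012 under 0.0066 rot [ 3.1351e+00  2.0080e-01 -2.0000e-04] [ 0.4 -1.7 -1.8]
```

Emit:
jog_arm:
  deltas:
    - [1,[-0.011,-0.001,0],[0,0,0]]
    - [1,[-0.022,-0.002,0],[0,0,0]]
    - [1,[-0.033,-0.0035,0],[0,0,0]]
    - [1,[-0.044,-0.005,0],[0,0,0]]
    - [1,[-0.055,-0.0065,0],[0,0,0]]
    - [1,[-0.066,-0.008,0],[0,0,0]]
    - [1,[-0.077,-0.009,0],[0,0,0]]
    - [1,[-0.088,-0.0105,0],[0,0,0]]
    - [1,[-0.098,-0.0115,0],[0,0,0]]
    - [1,[-0.108,-0.013,0],[0,0,0]]
    - [1,[-0.117,-0.014,0],[0,0,0]]
    - [1,[-0.122,-0.0145,0],[0,0,0]]

```text
t: 8.3
tool_pos: [0.5403, -0.0018, 0.1032]
tool_rot: [-3.135, -0.201, 0.001]
contact_force: [0.5, -0.1, -1.6]
opening: 0.0216
grip_force: 61.4
```

```bash
python3 tr.py; python3 - <<'E'
from h import *
a=snap('wrist','w4.png')
E
```

```text
8.3 [ 0.5403 -0.0018  0.1032] along -0.0058 lat -0.0005 under 0.0065 rot [-3.1351e+00 -2.0080e-01  5.0000e-04] [ 0.5 -0.1 -1.6]
```

View pics/w4.png

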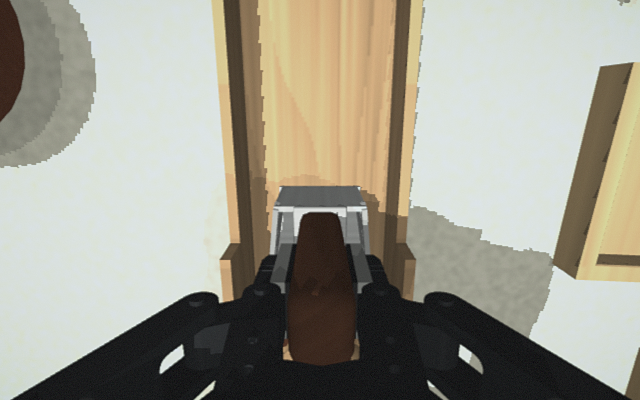

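The tray behind the scoop is empty, so no bead slipped past it. Next I nudge the last few millimetres and then tilt the lip up in place, which follows the ramp.

Emit:
jog_arm:
  deltas:
    - [1,[-0.004,-0.0005,0],[0,0,0]]
    - [1,[-0.008,-0.001,0],[0,0,0]]
    - [1,[-0.008,-0.001,0],[0,0,0]]

```text
t: 8.6
tool_pos: [0.5381, -0.0021, 0.1037]
tool_rot: [3.135, 0.201, 0.002]
contact_force: [0.7, 0.1, -1.6]
opening: 0.0215
grip_force: 61.5
```

```bash
python3 tr.py
```

```text
8.6 [ 0.5381 -0.0021  0.1037] along -0.0081 lat -0.0006 under 0.007 rot [3.1352e+00 2.0080e-01 2.1000e-03] [ 0.7  0.1 -1.6]
```

Emit:
jog_arm:
  deltas:
    - [1,[-0.005,-0.0005,0.004],[0,0,0]]
    - [1,[-0.008,-0.001,0.008],[-0.003,0.022,0]]
    - [1,[-0.008,-0.001,0.009],[-0.0057,0.044,0]]
    - [1,[-0.008,-0.001,0.009],[-0.0085,0.066,0]]
    - [1,[-0.008,-0.001,0.009],[-0.0114,0.088,0]]
    - [1,[-0.008,-0.001,0.009],[-0.0142,0.11,0]]
    - [1,[-0.008,-0.001,0.009],[-0.0171,0.132,0]]
    - [1,[-0.008,-0.001,0.009],[-0.0171,0.132,0]]
    - [1,[-0.008,-0.001,0.009],[-0.0171,0.132,0]]

```text
t: 9.35
tool_pos: [0.5346, -0.0025, 0.1061]
tool_rot: [3.041, 0.195, -0.645]
contact_force: [-0.2, 0.2, -3.5]
opening: 0.0213
grip_force: 61.5
```

```bash
python3 tr.py
```

```text
9.35 [ 0.5346 -0.0025  0.1061] along -0.0116 lat -0.0006 under 0.0094 rot [ 3.0409  0.1953 -0.6452] [-0.2  0.2 -3.5]
```

Emit:
jog_arm:
  deltas:
    - [1,[0.005,0.001,0.03],[0,0,0]]
    - [1,[0.015,0.002,0.075],[0,0,0]]
    - [1,[0.02,0.003,0.13],[0,0,0]]
    - [1,[0.02,0.003,0.19],[0,0,0]]
    - [1,[0.02,0.003,0.25],[0,0,0]]
    - [1,[0.03,0.01,0.3],[0,0,0]]
    - [1,[0.05,0.03,0.34],[0,0,0]]
    - [1,[0.085,0.075,0.36],[0,0,0]]
    - [1,[0.125,0.12,0.36],[0,0,0]]
    - [1,[0.165,0.17,0.36],[0,0,0]]
    - [1,[0.205,0.22,0.36],[0,0,0]]
    - [1,[0.24,0.265,0.36],[0,0,0]]

```text
t: 10.35
tool_pos: [0.6308, 0.1044, 0.2528]
tool_rot: [3.042, 0.195, -0.641]
contact_force: [0.4, 0.4, -3.1]
opening: 0.0211
grip_force: 61.5
```

Emit:
jog_arm:
  deltas:
    - [1,[0.04,0.05,0],[0,0,0]]
    - [1,[0.08,0.1,0],[0,0,0]]
    - [1,[0.12,0.145,0],[0,0,0]]
    - [1,[0.16,0.195,0],[0,0,0]]
    - [1,[0.2,0.245,0],[0,0,0]]
    - [1,[0.24,0.295,0],[0,0,0]]
    - [1,[0.27,0.345,0],[0,0,0]]
    - [1,[0.295,0.38,0],[0,0,0]]
    - [1,[0.31,0.4,0],[0,0,0]]
    - [1,[0.32,0.41,0],[0,0,0]]
    - [1,[0.32,0.41,0],[0,0,0]]

```text
t: 11.27
tool_pos: [0.7586, 0.268, 0.2518]
tool_rot: [3.041, 0.196, -0.643]
contact_force: [0.1, 0.1, -1.9]
opening: 0.0214
grip_force: 61.5
```

```bash
python3 - <<'E'
from h import *
a=snap('top');b=snap('scene');o=ctrl.get_obs()
print(o['t'],o['tool_pos'],o['tool_rot'],o['contact_force'],np.round(o['q'],2),o['opening'])
A=cv2.resize(a[150:270,205:345],None,fx=3,fy=3,interpolation=cv2.INTER_CUBIC)
B=cv2.resize(b[150:270,300:430],None,fx=3,fy=3,interpolation=cv2.INTER_CUBIC)
cv2.imwrite('pics/s5.png',np.hstack([A,B])[:, :800])
E
```

```text
11.3667 [0.75830585 0.26682863 0.25180609] [ 3.04097844  0.19405822 -0.64411545] [ 0.06184668 -0.27541763 -2.37688567] [0.23 0.77 0.71 0.05 2.08 1.69] 0.021008399050457552
```

View pics/s5.png

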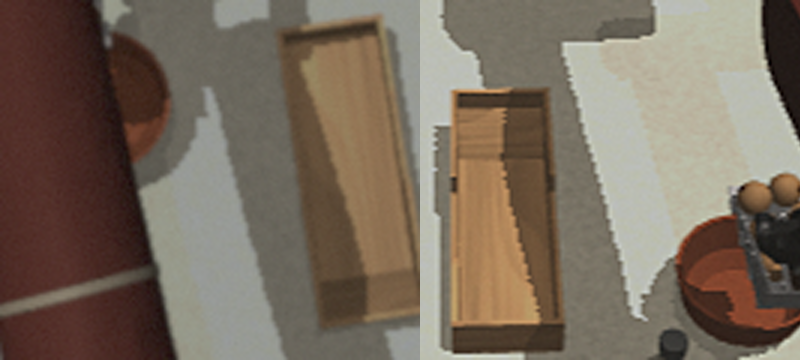

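The tray is empty, so all six beads are in the scoop; two show near the lip at crop (755,195) and (787,187). The lip is over the bowl, so I pour.

Emit:
jog_arm:
  deltas:
    - [1,[-0.011,-0.001,-0.057],[0.0033,-0.0257,0]]
    - [1,[-0.023,-0.002,-0.113],[0.0067,-0.0514,0]]
    - [1,[-0.034,-0.003,-0.17],[0.01,-0.0771,0]]
    - [1,[-0.053,-0.0055,-0.174],[0.0136,-0.1047,0]]
    - [1,[-0.072,-0.008,-0.175],[0.0171,-0.1322,0]]
    - [1,[-0.094,-0.011,-0.163],[0.0207,-0.1598,0]]
    - [1,[-0.118,-0.014,-0.149],[0.0243,-0.1873,0]]
    - [1,[-0.142,-0.017,-0.1345],[0.0278,-0.2149,0]]
    - [1,[-0.168,-0.0205,-0.127],[0.0314,-0.2424,0]]
    - [1,[-0.196,-0.024,-0.1205],[0.035,-0.27,0]]
    - [1,[-0.2235,-0.0275,-0.114],[0.0386,-0.2975,0]]
    - [1,[-0.2235,-0.0275,-0.114],[0.0386,-0.2975,0]]

```text
t: 12.37
tool_pos: [0.6618, 0.2544, 0.2002]
tool_rot: [-3.001, -0.193, -0.792]
contact_force: [-1.8, -0.1, -4.6]
opening: 0.0213
grip_force: 61.6
```

```bash
python3 - <<'E'
from h import *
o=ctrl.get_obs()
print(o['t'],o['tool_pos'],o['tool_rot'],np.linalg.norm(o['tool_rot']),o['contact_force'],np.round(o['q'],2),o['opening'])
E
```

```text
12.3667 [0.66183624 0.25443269 0.20018537] [-3.00105064 -0.19283165 -0.79243853] 3.1098951441681146 [-1.77617881 -0.08454226 -4.60950849] [ 0.29 -0.01  1.79 -0.11  0.85  1.79] 0.021268657698836554
```

Emit:
jog_arm:
  deltas:
    - [1,[-0.023,-0.0025,0.018],[0.0036,-0.0275,0]]
    - [1,[-0.046,-0.005,0.032],[0.0071,-0.055,0]]
    - [1,[-0.069,-0.0075,0.041],[0.0107,-0.0826,0]]
    - [1,[-0.098,-0.011,0.041],[0.0143,-0.11,0]]
    - [1,[-0.127,-0.015,0.037],[0.0178,-0.138,0]]
    - [1,[-0.156,-0.019,0.029],[0.0214,-0.1653,0]]
    - [1,[-0.156,-0.019,0.029],[0.0214,-0.1653,0]]
    - [1,[-0.156,-0.019,0.029],[0.0214,-0.1653,0]]
    - [1,[-0.156,-0.019,0.029],[0.0214,-0.1653,0]]
    - [1,[-0.156,-0.019,0.029],[0.0214,-0.1653,0]]
    - [1,[-0.156,-0.019,0.029],[0.0214,-0.1653,0]]
    - [1,[-0.156,-0.019,0.029],[0.0214,-0.1653,0]]

```text
t: 13.37
tool_pos: [0.6077, 0.2487, 0.2185]
tool_rot: [-2.659, -0.169, -1.539]
contact_force: [-0.4, 0.1, -2.4]
opening: 0.0216
grip_force: 61.8
```

```bash
python3 - <<'E'
from h import *
o=ctrl.get_obs()
print(o['t'],o['tool_pos'],o['tool_rot'],np.linalg.norm(o['tool_rot']),o['contact_force'],np.round(o['q'],2),o['opening'])
E
```

```text
13.3667 [0.60774112 0.24873624 0.21848114] [-2.65880227 -0.16889322 -1.53880888] 3.0766356924378457 [-0.43642091  0.12487285 -2.40849802] [ 0.36 -0.3   2.2  -0.79  0.29  2.46] 0.021558317373105637
```

Emit:
jog_arm:
  deltas:
    - [1,[0,0,0.03],[0,0,0]]
    - [1,[0,0,0.08],[-0.004,0.03,0]]
    - [1,[0.01,0,0.13],[-0.0085,0.066,0]]
    - [1,[0.02,0,0.18],[-0.0128,0.099,0]]
    - [1,[0.03,0,0.2],[-0.0171,0.132,0]]
    - [1,[0.04,0,0.2],[-0.0214,0.165,0]]
    - [1,[0.05,0,0.2],[-0.0257,0.198,0]]
    - [1,[0.05,0,0.2],[-0.03,0.231,0]]
    - [1,[0.05,0,0.2],[-0.0342,0.264,0]]
    - [1,[0.05,0,0.2],[-0.0385,0.297,0]]
    - [1,[0.05,0,0.2],[-0.0428,0.3306,0]]
    - [1,[0.05,0,0.2],[-0.0428,0.3306,0]]

```text
t: 14.37
tool_pos: [0.6298, 0.2487, 0.2956]
tool_rot: [-3.135, -0.199, 0.003]
contact_force: [-0.1, -0.1, -2.0]
opening: 0.0212
grip_force: 61.7
```

Emit:
jog_arm:
  deltas:
    - [1,[0,-0.05,0],[0,0,0]]
    - [1,[0,-0.12,0],[0,0,0]]
    - [1,[0,-0.2,0],[0,0,0]]
    - [1,[0,-0.28,0],[0,0,0]]
    - [1,[0,-0.36,0],[0,0,0]]
    - [1,[0,-0.44,0],[0,0,0]]
    - [1,[0,-0.52,0],[0,0,0]]
    - [1,[0,-0.6,0],[0,0,0]]
    - [1,[0,-0.68,0],[0,0,0]]
    - [1,[0,-0.75,0],[0,0,0]]
    - [1,[0,-0.78,0],[0,0,0]]
    - [1,[0,-0.78,0],[0,0,0]]

```text
t: 15.37
tool_pos: [0.6266, -0.0656, 0.2972]
tool_rot: [3.135, 0.196, 0.004]
contact_force: [0.3, -0.1, -1.3]
opening: 0.0213
grip_force: 61.6
```

```bash
python3 - <<'E'
from h import *
a=snap('top','t6.png');b=snap('scene','sc6.png');w=snap('wrist','w6.png');o=ctrl.get_obs()
print(o['t'],o['tool_pos'],o['tool_rot'],o['contact_force'],np.round(o['q'],2),o['opening'])
hs=cv2.cvtColor(a,cv2.COLOR_BGR2HSV)
m=cv2.inRange(hs,(0,90,40),(14,255,255));m[:,:205]=0;m[:,275:]=0;m[:150]=0;m[215:]=0
c=max(cv2.findContours(m,0,2)[0],key=cv2.contourArea);print(cv2.fitEllipse(c))
A=cv2.resize(a[155:215,205:275],None,fx=5,fy=5,interpolation=cv2.INTER_CUBIC)  #350x300
B=cv2.resize(b[205:275,375:445],None,fx=5,fy=5,interpolation=cv2.INTER_CUBIC)[:300]
C=cv2.resize(b[100:260,200:360],None,fx=1.875,fy=1.875)  #300
top=np.hstack([A,B]);w2=cv2.resize(w,(480,300))
cv2.imwrite('pics/s7.png',np.vstack([np.hstack([top,np.zeros((300,80,3),np.uint8)]),np.hstack([w2,C])]))
E
```

```text
15.5167 [ 0.62670737 -0.062197    0.29709095] [-3.13436160e+00 -2.02052236e-01 -2.93591819e-03] [-0.11780504 -0.35951001 -1.97563962] [-0.22  0.03  1.53  0.    1.58  1.22] 0.02140846564977891
((237.26548767089844, 183.64276123046875), (46.430328369140625, 47.56241989135742), 72.6698226928711)
```

View pics/s7.png

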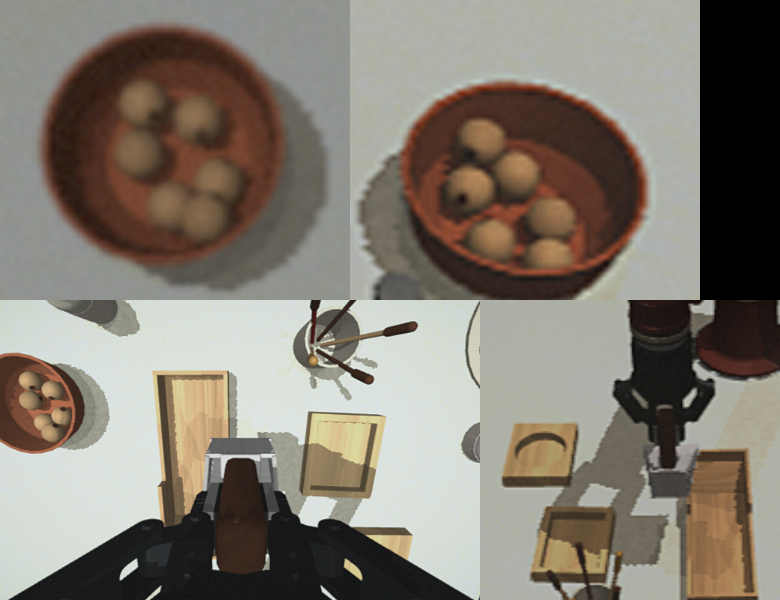

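All six beads lie in the bowl (upper panels), which has not moved. The scoop is empty and the tray is clear. Next I hover over the rectangular nest.

Emit:
jog_arm:
  deltas:
    - [1,[0,-0.06,0],[0,0,0]]
    - [1,[0,-0.13,0],[0,0,-0.003]]
    - [1,[0,-0.2,-0.02],[0,0,-0.006]]
    - [1,[0,-0.27,-0.06],[0,0,-0.01]]
    - [1,[0,-0.34,-0.11],[0,0,-0.01]]
    - [1,[0,-0.4,-0.16],[0,0,-0.01]]
    - [1,[0,-0.42,-0.2],[0,0,-0.01]]
    - [1,[0,-0.424,-0.2],[0,0,-0.01]]
    - [1,[0,-0.424,-0.2],[0,0,-0.01]]
    - [1,[0,-0.424,-0.2],[0,0,-0.01]]

```text
t: 16.35
tool_pos: [0.6276, -0.2314, 0.2183]
tool_rot: [3.138, 0.154, 0.004]
contact_force: [-0.4, -0.2, -0.8]
opening: 0.0216
grip_force: 61.6
```

```bash
python3 - <<'E'
from h import *
o=ctrl.get_obs();w=snap('wrist','w8.png');p=np.array(o['tool_pos'])
print(o['t'],p,o['tool_rot'],2*np.degrees(np.arctan2(o['tool_rot'][1],o['tool_rot'][0]))%360)
print('brush',[ray('top',u,v,.165)[:2].round(3) for u,v in((377.5,159.5),(397,162))])
N=[.5845,-.2355];u=np.array([.9955,.0945]);v=np.array([-.0945,.9955])
for a,b in((.071,.059),(.071,-.059),(-.071,.059),(-.071,-.059)):
    print('exp corner',proj('wrist',[*(N+a*u+b*v),.026]).round(1))
hs=cv2.cvtColor(w,cv2.COLOR_BGR2HSV)
for r in range(90,215,8):
    m=(hs[r,:,1]>70)&(hs[r,:,0]>8)&(hs[r,:,0]<30);d=np.flatnonzero(np.diff(m.astype(int)))
    print(r,d.tolist())
E
```

```text
16.35 [ 0.62760661 -0.23139141  0.2183261 ] [3.13769616 0.15425176 0.00396474] 5.628885090960247
brush [array([ 0.653, -0.152]), array([ 0.645, -0.205])]
exp corner [258.3 147.5]
exp corner [381.5 147.8]
exp corner [264.3 281.1]
exp corner [374.9 281.3]
90 [127, 585, 612]
98 [128]
106 [130]
114 [131]
122 [133]
130 [134]
138 [135]
146 [136, 262, 270, 281, 342, 345, 360, 364, 367, 370, 371, 372, 385]
154 [138, 262, 360, 364, 366, 372, 384]
162 [139, 262, 334, 335, 344, 345, 349, 355, 384]
170 [141, 262, 344, 345, 346, 347, 350, 352, 353, 355, 383]
178 [142, 263, 269, 272, 382]
186 [2, 144, 263, 279, 361, 382]
194 [4, 145, 263, 278, 362, 381]
202 [6, 146, 263, 274, 367, 381]
210 [8, 147, 264, 272, 368, 380]
```

```bash
cat > nm.py <<'E'
from h import *
o=ctrl.get_obs();w=snap('wrist');p=np.array(o['tool_pos'])
th=2*np.arctan2(o['tool_rot'][1],o['tool_rot'][0]);
U=np.array([np.cos(th),np.sin(th)]);V=np.array([-U[1],U[0]])
loc=lambda q:np.round([(q[:2]-p[:2])@U,(q[:2]-p[:2])@V],4)
hs=cv2.cvtColor(w,cv2.COLOR_BGR2HSV)
m=(hs[:,:,1]>70)&(hs[:,:,0]>8)&(hs[:,:,0]<30)
fe=[next(r for r in range(60,184) if m[r:r+4,c].all()) for c in(275,285,295,305,315)]
print(p,np.degrees(th)%360,'far rows',fe)
for c,r in zip((275,285,295,305,315),fe):print('far',loc(ray('wrist',c,r-.5,.026)))
for r in range(max(fe)+6,212,8):
    x=np.flatnonzero(m[r,200:500])+200
    print(r,x[0],x[-1],'L',loc(ray('wrist',x[0]-.5,r,.026)),'R',loc(ray('wrist',x[-1]+.5,r,.026)))
zb=p[2]-.0967
print('scoop back bottom',loc(ray('wrist',279,186,zb)),loc(ray('wrist',361,186,zb)),'top',loc(ray('wrist',275,206,zb+.052)),loc(ray('wrist',367,207,zb+.052)))
g=cv2.cvtColor(w,cv2.COLOR_BGR2GRAY)
print('cols at 192',g[196,268:290].tolist(),g[196,352:376].tolist(),'rows c300',g[176:214,300].tolist())
E
python3 nm.py
```

```text
[ 0.62787766 -0.23149746  0.21904912] 5.6418388056968745 far rows [151, 141, 141, 142, 142]
far [0.0248 0.0429]
far [0.0343 0.033 ]
far [0.0343 0.0235]
far [0.0333 0.014 ]
far [0.0333 0.0044]
157 263 383 L [0.0185 0.0552] R [ 0.0184 -0.0616]
165 263 383 L [0.0107 0.0556] R [ 0.0106 -0.062 ]
173 263 382 L [0.0029 0.0559] R [ 0.0027 -0.0614]
181 264 382 L [-0.0051  0.0553] R [-0.0053 -0.0617]
189 264 381 L [-0.0132  0.0557] R [-0.0134 -0.0611]
197 264 381 L [-0.0214  0.056 ] R [-0.0216 -0.0615]
205 264 380 L [-0.0297  0.0564] R [-0.0299 -0.0609]
scoop back bottom [0.0125 0.0284] [ 0.0124 -0.0294] top [0.0132 0.0247] [ 0.0125 -0.027 ]
cols at 192 [194, 193, 198, 198, 203, 204, 181, 124, 80, 75, 87, 93, 90, 93, 93, 93, 95, 95, 95, 95, 96, 92] [95, 96, 96, 97, 96, 94, 96, 93, 92, 93, 97, 105, 107, 111, 112, 85, 64, 73, 96, 127, 135, 131, 130, 128] rows c300 [191, 193, 192, 191, 191, 193, 196, 176, 106, 92, 92, 93, 94, 95, 95, 94, 93, 95, 95, 95, 97, 95, 94, 97, 94, 96, 96, 97, 89, 102, 170, 208, 216, 215, 216, 218, 219, 220]
```

```bash
python3 - <<'E'
from h import *
w=cv2.imread('pics/w8.png');g=cv2.cvtColor(w,cv2.COLOR_BGR2GRAY)
for c in(285,300,315,330):print(c,g[136:180,c].tolist())
E
```

```text
285 [223, 224, 228, 202, 107, 80, 117, 206, 210, 206, 205, 205, 206, 205, 205, 206, 206, 207, 176, 202, 207, 205, 195, 194, 193, 194, 194, 195, 194, 195, 196, 196, 195, 195, 194, 195, 195, 195, 196, 196, 194, 195, 195, 194]
300 [223, 223, 226, 233, 126, 78, 117, 204, 209, 206, 204, 205, 205, 205, 204, 207, 206, 206, 183, 188, 204, 204, 202, 204, 203, 204, 196, 192, 192, 193, 192, 190, 191, 192, 192, 191, 191, 194, 191, 193, 192, 192, 193, 191]
315 [223, 224, 226, 233, 143, 78, 90, 201, 207, 205, 204, 203, 203, 204, 204, 205, 206, 207, 194, 164, 194, 198, 196, 196, 197, 195, 196, 195, 197, 187, 183, 182, 184, 183, 182, 183, 182, 184, 185, 183, 185, 184, 183, 183]
330 [223, 224, 226, 230, 176, 97, 79, 163, 196, 195, 195, 193, 193, 194, 194, 193, 196, 195, 182, 149, 199, 207, 205, 204, 204, 205, 204, 205, 204, 205, 205, 205, 194, 191, 188, 185, 185, 186, 184, 186, 186, 187, 170, 117]
```

Emit:
jog_arm:
  deltas:
    - [1,[0.003,-0.0048,-0.05],[0,0,-0.0033]]
    - [1,[0.003,-0.0048,-0.11],[0,0,-0.0033]]
    - [1,[0.003,-0.0048,-0.16],[0,0,-0.0033]]
    - [1,[0.003,-0.0048,-0.2],[0,0,-0.0033]]
    - [1,[0.003,-0.0048,-0.215],[0,0,-0.0033]]
    - [1,[0.003,-0.0048,-0.22],[0,0,-0.0033]]
    - [1,[0.003,-0.0048,-0.22],[0,0,-0.0033]]
    - [1,[0.003,-0.0048,-0.22],[0,0,-0.0033]]

```text
t: 17.12
tool_pos: [0.629, -0.2349, 0.1311]
tool_rot: [3.137, 0.136, 0.005]
contact_force: [-1.1, -1.0, -2.1]
opening: 0.0212
grip_force: 61.6
```

```bash
python3 - <<'E'
from h import *
o=ctrl.get_obs();w=snap('wrist','w9.png');p=np.array(o['tool_pos'])
th=2*np.arctan2(o['tool_rot'][1],o['tool_rot'][0]);U=np.array([np.cos(th),np.sin(th)]);V=np.array([-U[1],U[0]])
loc=lambda q:np.round([(q[:2]-p[:2])@U,(q[:2]-p[:2])@V],4)
print(o['t'],p,np.degrees(th)%360,o['contact_force'],'under',p[2]-.0967)
g=cv2.cvtColor(w,cv2.COLOR_BGR2GRAY)
for c in(295,310,325,345):print(c,'from130',g[130:192,c].tolist())
for r in(165,175,195,215):
    d=np.diff(g[r].astype(int));e=[int(i) for i in np.flatnonzero(abs(d)>25) if 200<i<440];print(r,e)
for r in(140,150,160,170,180,184):print(r,loc(ray('wrist',320,r,.026)))
for r in(170,215):print(r,[loc(ray('wrist',c,r,.026))[1] for c in(240,260,280,360,380,400)])
E
```

```text
17.1167 [ 0.62900519 -0.23488104  0.13106439] 4.9599115989635445 [-1.13825942 -0.96424908 -2.14882745] under 0.03436438634117163
295 from130 [214, 213, 213, 213, 214, 214, 212, 214, 215, 214, 214, 213, 214, 213, 213, 213, 213, 212, 213, 214, 213, 215, 220, 162, 93, 76, 79, 79, 136, 193, 197, 194, 192, 191, 192, 194, 193, 194, 193, 192, 192, 195, 194, 182, 154, 176, 178, 178, 177, 177, 179, 181, 181, 165, 103, 84, 88, 87, 86, 85, 86, 85]
310 from130 [212, 212, 212, 213, 213, 215, 214, 214, 213, 214, 214, 212, 214, 214, 212, 214, 214, 215, 213, 212, 214, 216, 220, 160, 88, 74, 75, 79, 135, 187, 191, 187, 188, 189, 190, 189, 190, 189, 189, 189, 189, 189, 190, 179, 144, 164, 166, 168, 166, 170, 171, 110, 98, 94, 85, 86, 85, 87, 84, 87, 85, 87]
325 from130 [215, 213, 214, 213, 214, 214, 213, 214, 214, 214, 214, 213, 214, 214, 214, 214, 215, 215, 214, 214, 215, 215, 220, 164, 97, 75, 73, 72, 130, 181, 186, 183, 183, 184, 182, 183, 184, 185, 184, 184, 185, 186, 186, 173, 143, 183, 190, 178, 176, 176, 178, 180, 182, 117, 78, 83, 89, 87, 87, 88, 87, 87]
345 from130 [212, 214, 214, 214, 215, 2
[... 194 characters left out ...]
 191, 196, 196, 195, 185, 183, 186, 187, 119, 77, 87, 88, 92, 90, 91, 88, 89]
165 [403]
175 [253, 254, 264, 305, 365, 378, 379, 383, 384, 401]
195 [254, 255, 265, 277, 278, 377, 378, 381, 382, 400, 431]
215 [255, 256, 267, 277, 278, 282, 293, 294, 301, 302, 303, 338, 339, 340, 345, 346, 357, 360, 362, 367, 368]
140 [ 0.0437 -0.0006]
150 [ 0.0367 -0.0006]
160 [ 0.0296 -0.0005]
170 [ 0.0223 -0.0005]
180 [ 0.015  -0.0005]
184 [ 0.012  -0.0005]
170 [np.float64(0.0571), np.float64(0.0427), np.float64(0.0283), np.float64(-0.0293), np.float64(-0.0437), np.float64(-0.0581)]
215 [np.float64(0.0592), np.float64(0.0443), np.float64(0.0294), np.float64(-0.0303), np.float64(-0.0452), np.float64(-0.0602)]
```

Emit:
jog_arm:
  deltas:
    - [1,[0.0035,0.004,0],[0,0,0]]
    - [1,[0.0035,0.004,0],[0,0,0]]
    - [1,[0.0035,0.004,-0.01],[0,0,0]]
    - [1,[0.0035,0.004,-0.02],[0,0,0]]
    - [1,[0.0035,0.004,-0.03],[0,0,0]]
    - [1,[0.0035,0.004,-0.03],[0,0,0]]

```text
t: 17.67
tool_pos: [0.6284, -0.2327, 0.1151]
tool_rot: [-3.137, -0.135, 0.003]
contact_force: [0.2, -0.1, -2.7]
opening: 0.0213
grip_force: 61.6
```

```bash
cat > k.py <<'E'
from h import *
o=ctrl.get_obs();w=snap('wrist');p=np.array(o['tool_pos'])
print(o['t'],p,o['tool_rot'],o['contact_force'],np.round(o['wrist_torque'],2),'under',p[2]-.0967)
g=cv2.cvtColor(w,cv2.COLOR_BGR2GRAY)
for c in(295,345):print(c,'from150',g[150:192,c].tolist())
for r in(175,195):
    d=np.diff(g[r].astype(int));e=[int(i) for i in np.flatnonzero(abs(d)>25) if 200<i<440];print(r,e)
E
python3 k.py
```

```text
17.6667 [ 0.62836019 -0.23269011  0.11509126] [-3.13713561e+00 -1.35046580e-01  2.70384890e-03] [ 0.19524983 -0.10665035 -2.71456868] [ 0.03 -0.   -0.02] under 0.01839125501906405
295 from150 [214, 214, 213, 218, 221, 116, 78, 81, 80, 80, 113, 192, 197, 195, 193, 194, 194, 193, 195, 193, 193, 194, 195, 193, 193, 196, 195, 145, 174, 179, 183, 183, 119, 98, 78, 86, 88, 88, 86, 86, 85, 86]
345 from150 [212, 214, 213, 218, 223, 131, 81, 82, 84, 83, 87, 181, 187, 184, 183, 183, 186, 184, 183, 183, 184, 185, 183, 184, 184, 185, 185, 146, 178, 191, 192, 184, 183, 117, 83, 88, 89, 90, 90, 90, 88, 91]
175 [410]
195 [253, 254, 258, 266, 277, 278, 381, 384, 385, 390, 409]
```

Emit:
jog_arm:
  deltas:
    - [1,[0,0,-0.01],[0,0,0]]
    - [1,[0,0,-0.019],[0,0,0]]
    - [1,[0,0,-0.026],[0,0,0]]
    - [1,[0,0,-0.029],[0,0,0]]
    - [1,[0,0,-0.031],[0,0,0]]
    - [1,[0,0,-0.031],[0,0,0]]
    - [1,[0,0,-0.031],[0,0,0]]

```text
t: 18.3
tool_pos: [0.6293, -0.2331, 0.1046]
tool_rot: [-3.139, -0.135, -0.001]
contact_force: [0.3, 0.2, -1.1]
opening: 0.0215
grip_force: 61.6
```

```bash
python3 k.py
```

```text
18.3 [ 0.62934461 -0.23311522  0.10459885] [-3.13852934e+00 -1.35202177e-01 -1.27580830e-03] [ 0.33695753  0.20123193 -1.13264557] [ 0.02 -0.1   0.01] under 0.007898847790633448
295 from150 [214, 214, 214, 213, 214, 214, 216, 218, 188, 100, 76, 82, 81, 77, 87, 163, 193, 196, 193, 192, 192, 192, 191, 192, 191, 191, 192, 192, 191, 194, 195, 183, 146, 149, 99, 86, 88, 86, 85, 87, 86, 86]
345 from150 [214, 214, 214, 215, 214, 212, 215, 218, 223, 115, 78, 82, 86, 84, 87, 154, 183, 185, 183, 182, 182, 183, 184, 183, 182, 182, 182, 183, 183, 182, 184, 186, 157, 156, 102, 87, 86, 89, 91, 90, 91, 90]
175 [413]
195 [247, 249, 250, 263, 277, 278, 362, 378, 386, 387, 392, 412]
```

Emit:
jog_arm:
  deltas:
    - [1,[0,0,-0.0025],[0,0,0]]
    - [1,[0,0,-0.005],[0,0,0]]
    - [1,[0,0,-0.005],[0,0,0]]
    - [1,[0,0,-0.005],[0,0,0]]

```text
t: 18.68
tool_pos: [0.6297, -0.2332, 0.1032]
tool_rot: [3.138, 0.135, 0.003]
contact_force: [0.4, 0.4, 0.9]
opening: 0.0213
grip_force: 62.1
```

Emit:
jog_arm:
  deltas:
    - [1,[0,0,-0.0025],[0,0,0]]
    - [1,[0,0,-0.003],[0,0,0]]
    - [1,[0,0,-0.003],[0,0,0]]
    - [1,[0,0,-0.003],[0,0,0]]

```text
t: 19.02
tool_pos: [0.63, -0.2332, 0.1031]
tool_rot: [3.138, 0.135, 0.003]
contact_force: [0.2, 2.1, 5.9]
opening: 0.0213
grip_force: 62.8
```

Emit:
jog_arm:
  deltas:
    - [0.6,[0,0,0.001],[0,0,0]]
    - [0.2,[0,0,0.001],[0,0,0]]
    - [-0.2,[0,0,0.001],[0,0,0]]
    - [-0.4,[0,0,0.001],[0,0,0]]
    - [-0.4,[0,0,0.001],[0,0,0]]
    - [-0.4,[0,0,0.001],[0,0,0]]

```text
t: 19.52
tool_pos: [0.629, -0.2331, 0.1012]
tool_rot: [-3.138, -0.135, 0.0]
contact_force: [0.6, 0.1, -0.3]
opening: 0.0598
grip_force: 0.0
```

Emit:
jog_arm:
  deltas:
    - [-0.4,[0,0,0.03],[0,0,0]]
    - [-0.4,[0,0,0.08],[0,0,0]]
    - [-0.4,[0,0,0.15],[0,0,0]]
    - [-0.4,[0,0,0.23],[0,0,0]]
    - [-0.4,[0,0,0.3],[0,0,0]]
    - [-0.4,[-0.08,0,0.35],[0,0,0]]
    - [-0.4,[-0.16,0,0.4],[0,0,0]]
    - [-0.4,[-0.24,0,0.4],[0,0,0]]
    - [-0.4,[-0.3,0,0.4],[0,0,0]]
    - [-0.4,[-0.3,0,0.4],[0,0,0]]

```text
t: 20.35
tool_pos: [0.5065, -0.2332, 0.2634]
tool_rot: [3.138, 0.133, 0.002]
contact_force: [1.0, -0.7, -0.5]
opening: 0.0595
grip_force: 0.0
```

```bash
python3 - <<'E'
from h import *
o=ctrl.get_obs();p=np.array(o['tool_pos']);w=snap('wrist','w10.png');s=snap('scene','s10.png')
print(o['t'],p,o['opening'],o['contact_force'])
N=np.array([.5865,-.2355]);th=np.radians(5);u=np.array([np.cos(th),np.sin(th)])
for n,im in(('wrist',w),('scene',s)):
    e=proj(n,[*(N+.04*u),.152]);print(n,'expected handle top',e.round(1))
    hs=cv2.cvtColor(im,cv2.COLOR_BGR2HSV);x,y=e.astype(int)
    g=((im.max(2)<130)&(hs[:,:,1]>80)).astype(np.uint8)
    g[:max(0,y-40)]=0;g[y+40:]=0;g[:,:max(0,x-40)]=0;g[:,x+40:]=0
    ys,xs=np.nonzero(g);print('dark brown',len(xs),xs.min(),xs.max(),ys.min(),ys.max())
E
```

```text
20.35 [ 0.50647325 -0.23317063  0.26340744] 0.05953139097657184 [ 1.00464231 -0.6932036  -0.5355979 ]
wrist expected handle top [332.5  27.2]
dark brown 1834 292 371 0 66
scene expected handle top [242.4 208. ]
dark brown 1318 212 275 168 247
```

```bash
python3 - <<'E'
from h import *
print(ctrl.finish_job())
E
```

```text
the job is handed in; nothing more can be done
None
```

I handed the job in at about 20 s. All six beads are in the unmoved bowl, and I let go of the scoop only once it was flat on the rectangular nest's floor (judged by height and contact force; I took no picture after letting go).

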